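Tap the sugar shaker to the middle of its turntable stand

TASK

The white sugar shaker with the steel cap was put back crooked: it stands off to one side on the little raised stand in the middle of the turntable, its belly hanging over the edge. Push it with light taps low on its side, without gripping or lifting it and without knocking it over, until it stands upright and still in the middle of the stand with an even margin all round, then take your hand away. Do not touch the two small shakers on the tray, and leave the jars, the timer and the funnel where they are.

Things in the scene. Friction and masses are not known exactly. Their poses are not given: they have to be found in the camera images.
- sugar_shaker: top-heavy sugar shaker, white porcelain, blue band, domed steel cap; 72 mm high, about 160 g, loose. Foot diameter only 24 mm; widest at the low belly, diameter 56 mm from 9.5 to 14.5 mm up, tapering above to 38 mm at the cap, so an upright finger meets the belly first. Pushed there it slides; pushed high up it rocks and may topple. Origin: centre of its underside, z up
- stand_top (a point): centre of the flat round top of the stand (dark wood disc, diameter 76 mm, top 64 mm above the counter), which is part of the turntable's tray and lies on its axis of rotation. Point on the surface, z up
- turntable: fixed foot of the compact turntable; origin on the counter at the axis of rotation. On it turns a round wooden tray of diameter 260 mm, surface 24 mm above the counter, with a steel edge up to 31 mm; in its middle rises the stand. Its yaw means nothing to the eye, all is round
- tray (a joint): turning angle of the tray with its stand about the vertical axis, rad, anticlockwise from above; spins freely with slight bearing drag (0.006 N m): a push that passes beside the axis turns it and carries the shakers round, a push through the axis does not
- salt_shaker: small green glass shaker with a bright steel cap, diameter 36 mm, 63 mm high, standing loose on the turntable's tray (tray surface 24 mm above the counter) beside the stand, and riding along if the tray turns; origin at the centre of its underside, z up; bystander, not to be touched
- pepper_shaker: small amber glass shaker with a dark steel cap, diameter 36 mm, 63 mm high, standing loose on the turntable's tray (tray surface 24 mm above the counter) beside the stand, and riding along if the tray turns; origin at the centre of its underside, z up; bystander, not to be touched
- jar_a: square white porcelain jar with a closed wooden lid and small knob, 96 x 96 mm, 117 mm high in all; origin at the centre of its underside, z up; loose bystander standing on the counter
- jar_b: square white porcelain jar with a closed wooden lid and small knob, 96 x 96 mm, 117 mm high in all; origin at the centre of its underside, z up; loose bystander standing on the counter
- jar_c: square white porcelain jar with a closed wooden lid and small knob, 96 x 96 mm, 117 mm high in all; origin at the centre of its underside, z up; loose bystander standing on the counter
- timer: round steel kitchen timer with a rotating dial and grip bar on top, diameter 68 mm, 50 mm high; origin at the centre of its underside, z up; loose bystander
- funnel: pink plastic funnel standing on its mouth, spout up, mouth diameter 100 mm, 98 mm high; origin at the centre of its mouth on the counter, z up; loose bystander
Mind the look-alikes: they are no part of the job. Leave any yellow look-alike of the sugar_shaker alone.

How it is judged (in metres and radians):
At the end, for the whole second after the job is handed in: the sugar shaker stands upright (within 0.05 rad) and still on the stand, its axis within 5 mm of the stand's centre; the tray is at rest; the two small shakers still stand upright on the tray; jars, timer and funnel are within 10 mm of where they were (horizontal distance between sugar_shaker and stand_top below 0.005 m and z of sugar_shaker in the frame of stand_top between -0.003 and 0.003 m and angle between sugar_shaker's own z axis and vertical below 0.05 rad and linear speed of sugar_shaker below 0.01 m/s and velocity of joint tray between -0.05 and 0.05 rad/s and angle between each of salt_shaker, pepper_shaker's own z axis and vertical below 0.15 rad and z of each of salt_shaker, pepper_shaker in the frame of turntable above 0.018 m and distance of each of jar_a, jar_b, jar_c, timer, funnel from where it was at the start of the episode below 0.01 m); the robot touches nothing.
It fails at once if the sugar shaker is lifted off the stand (more than 8 mm) (z of sugar_shaker in the frame of stand_top above 0.008 m).
It fails at once if the sugar shaker is tipped by more than 0.3 rad or knocked off the stand (angle between sugar_shaker's own z axis and vertical above 0.3 rad or z of sugar_shaker in the frame of stand_top below -0.01 m).
It fails at once if the sugar shaker is pushed or squeezed harder than 5 N (contact force between any of the fingers, the arm and sugar_shaker above 5 N).
It fails at once if a small shaker is touched by the robot (more than 0.5 N), knocked over or thrown off the tray (contact force between any of the fingers, the arm and salt_shaker above 0.5 N or contact force between any of the fingers, the arm and pepper_shaker above 0.5 N or not (angle between salt_shaker's own z axis and vertical below 0.15 rad) or not (angle between pepper_shaker's own z axis and vertical below 0.15 rad) or not (z of salt_shaker in the frame of turntable above 0.018 m) or not (z of pepper_shaker in the frame of turntable above 0.018 m)).
It fails at once if a jar, the timer or the funnel is moved by more than 10 mm (distance of any of jar_a, jar_b, jar_c, timer, funnel from where it was at the start of the episode above 0.01 m).
It also fails if it takes over 42 s, if anything falls off the work surface, if the arm or the gripper's body presses on something with over 40 N, if the wrist force passes 120 N, or if a joint passes its speed limit or range.

ROBOT

A 7-joint arm with a two-finger parallel gripper is mounted at the origin on the work surface. World frame = base frame: x ahead of the robot, y to its left, z up, the work surface at z = 0. Lengths are in m, angles in degrees, forces in N, time in s.
With the tool pointing down it reaches from about 0.425 to 0.875 m from the base axis. Payload 4.7 kg.
Tool frame: the origin (TCP) lies at the very end of the fingers, on their centre line; the grasp point (between the pads) lies 19 mm behind it; z points along the fingers, y is the line along which they close (so a half turn about z gives the same grasp; the last joint's range is limited). The gripper opens to 87 mm and grips with 3 to 60 N. Pads are 19 mm wide; open, the fingers measure 117 mm over their backs; the gripper's body (75 mm by 190 mm) begins 51 mm behind the grasp point.
Start: joints at [-68.864, 18.392, -4.016, 83.108, 1.295, 78.541, -3.26], TCP at [0.226, 0.61, 0.223] pointing down, gripper open.
Joint ranges: [-163.93, 163.93], [-17.29, 119.83], [-79.2, 71.16], [3.27, 140.29], [-89.18, 269.18], [5.43, 117.66], [-154.24, 154.24]. Speed limits (degrees/s): [147.25, 147.25, 180, 180, 180, 180, 180].

INTERFACE

Orientations are given as [roll, pitch, yaw] about the fixed x, y, z axes, in that order (R = Rz(yaw) Ry(pitch) Rx(roll)).
In Python, from cell import telemetry, cams, env gives the robot as it stands.
- The arm moves only by the tool arm_command, never from a script. Its argument "series" is text: rows parted by semicolons, each of 5 numbers parted by spaces: the shift along the tool's x, y, z in mm, then the turn about the tool's z in rad, then the closure in counts, from 0 (fully open) to 255 (shut). A call has 1 to 20 rows; each row shifts and turns the commanded pose from where the row before left it, along the tool's axes as they then stand; what a row does not reach is not made up. A row lasts 1/12 s, in which the tool goes at most 41.7 mm and 7.16 degrees, less where a joint would pass 70% of its speed; a pose out of reach is approached as far as the arm can. A call is refused whole if a number of a shift passes 41.7 or a number of a turn 0.125, either way. A call with a gripper value outside its range is refused whole. The fingers move at their own pace and stop on an object; "squeeze" is the grip in N (left out, the last holds). Time passes only in rows, so rows that do not move let the fingers close. It gives the time, the measured TCP pose, the force, the opening and the grip force at its end, in the units of the state.
- telemetry.get_obs(): the state, without advancing time (a new reading comes with each control period).
- cams.read_camera(name): name is "scene" or "top"; returns the picture (420x560x3 uint8, blue, green, red); there is no depth.
- cams.calibration(name): a dict with "K" (3x3 intrinsics, pixels), "dist" ([k1, k2, p1, p2, k3] as OpenCV has them; the pictures are not rectified), "origin" and "rotation" of the camera in the world. Camera axes: x right, y down, z forward; pixel columns grow to the right and rows downward; lengths in m; the calibration is good to about 2 mm. A picture is of the moment at which its call begins. calibration takes no time and is no camera call.
- env.sign_off(): hands the job in; it is judged then, once.
The state is a dict: "time_s": time; "qpos": joint angles; "joint_velocities": joint speeds; "effort": joint torques, N m; "tool_pos": TCP position; "tool_rot": TCP orientation; "force": force on the tool from outside, world axes, zero at the start; "wrist_torque": the same for the moment, N m; "grip_width": finger opening in m; "grasp_force": force on a finger pad.
Only numpy, scipy, OpenCV 4.12 (cv2) and the standard library are available. Lean on these libraries where they do the work, as an engineer would, in place of code of your own. Each camera call takes 0.05 s, during which the arm holds its last target. There are 200 camera calls.

## Working session

There is one attempt and no reset: what is moved stays moved. The work goes in short steps, Python scripts to look and compute and a tool call to move; the robot and the scene stay as the last step left them, time stands still between calls to the robot, and variables do not carry over. Pictures are saved under pics/ and viewed, at most 10 in all, crops included, and the job is handed in when it is done.

Besides the shell and the picture viewer there is one more tool, called after "Emit:" by a JSON object that holds its "api" and its "payload", one argument or row to a line. arm_command: Moves the arm, as the interface text tells. Its arguments: {"type":"object","properties":{"series":{"type":"string"},"squeeze":{"type":"number"}},"required":["series"]}

```bash
ls; mkdir -p pics; python3 - <<'E'
from cell import telemetry,cams,env
import cv2
for n in("scene","top"):
    cv2.imwrite(f"pics/{n}0.png",cams.read_camera(n)); print(n,cams.calibration(n))
o=telemetry.get_obs();print(o)
E
```

```text
pics
scene {'K': array([[546.11180727,   0.        , 280.67501041],
       [  0.        , 546.11180727, 214.92318143],
       [  0.        ,   0.        ,   1.        ]]), 'dist': array([0.01530494, 0.        , 0.        , 0.        , 0.        ]), 'origin': array([ 1.06907853, -0.67727886,  0.95317439]), 'rotation': array([-136.71225053,    0.93017387,   34.85926885])}
top {'K': array([[387.08529986,   0.        , 276.27125491],
       [  0.        , 387.08529986, 215.24554127],
       [  0.        ,   0.        ,   1.        ]]), 'dist': array([0.00923869, 0.        , 0.        , 0.        , 0.        ]), 'origin': array([ 0.50849052, -0.00390058,  1.07652568]), 'rotation': array([-176.79472966,    1.14242408,  -90.43361463])}
{'time_s': 0.1, 'qpos': array([-68.86237619,  18.43378074,  -4.01564906,  83.16844392,
         1.29593792,  78.53805392,  -3.26232292]), 'joint_velocities': array([-0.00162033, -0.04277943,  0.00177891, -0.19395096,  0.00953716,
       -0.05319097,  0.03736632]), 'effort': array([-1.62170741e-04, -4.92574060e+01, -4.05708086e-01, -3.13398457e+01,
       -6.40742504e-02,  3.95302288e-02,  9.93659546e-05]), 'tool_pos': array([0.22570756, 0.60904104, 0.22157791]), 'tool_rot': array([-1.79905003e+02,  6.22860104e-03,  1.59669963e+02]), 'force': array([-0.10424686,  0.19685879,  0.13237861]), 'wrist_torque': array([ 0.05935997, -0.03426449, -0.0291662 ]), 'grasp_force': 0.0, 'grip_width': 0.08658763970402114}
```

View pics/scene0.png

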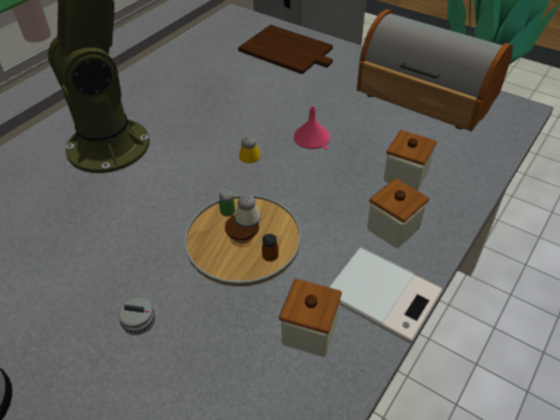

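View pics/top0.png

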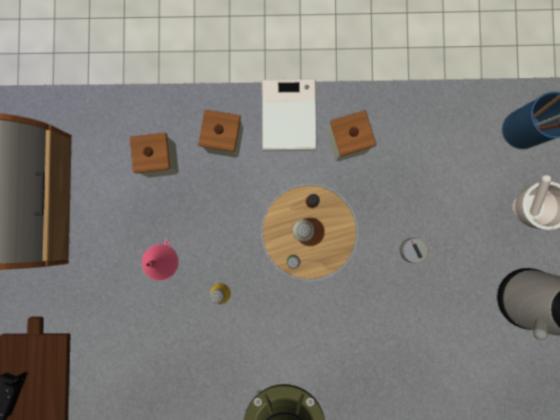

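```bash
python3 - <<'E'
import cv2,numpy as np
a=cv2.imread("pics/scene0.png")[185:285,180:305];b=cv2.imread("pics/top0.png")[180:285,255:365]
f=lambda i,w:cv2.resize(i,(w,590),interpolation=cv2.INTER_CUBIC)
cv2.imwrite("pics/z0.png",np.hstack([f(a,400),f(b,400)]) if 0 else np.hstack([cv2.resize(a,None,fx=3.2,fy=3.2,interpolation=2)[:320],cv2.resize(b,None,fx=3.2,fy=3.2,interpolation=2)[:320]]))
E
```

```text
(no output)
```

View pics/z0.png

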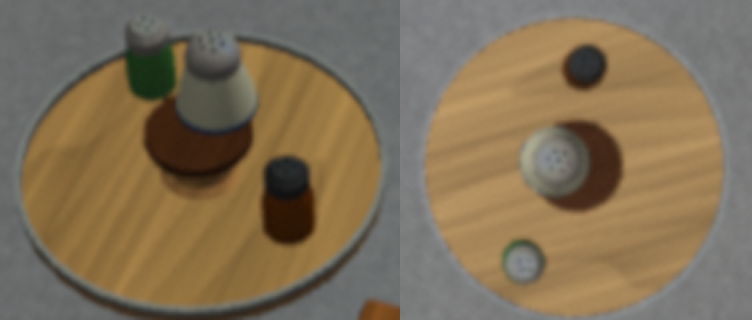

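```bash
cat >h.py <<'E'
import cv2,numpy as np
from scipy.optimize import minimize
from scipy.spatial.transform import Rotation as R
from cell import telemetry,cams,env
S=4
def proj(n,P):
    c=cams.calibration(n);Rw=R.from_euler('xyz',c['rotation'],degrees=True).as_matrix()
    t=-Rw.T@c['origin']
    return cv2.projectPoints(np.asarray(P,float).reshape(-1,1,3),Rw.T,t,c['K'],c['dist'])[0].reshape(-1,2)
A=np.linspace(0,2*np.pi,60)
def circ(x,y,z,r): return np.c_[x+r*np.cos(A),y+r*np.sin(A),0*A+z]
PROF=[(0,12),(9.5,28),(14.5,28),(55,19),(65,17),(72,7)]
def shaker(x,y): return np.vstack([circ(x,y,.064+h/1e3,r/1e3) for h,r in PROF])
def disc(x,y,r=.038): return circ(x,y,.064,r)
def box(n,C=(.5,-.08)):
    p=proj(n,circ(*C,.05,.18));return np.floor(p.min(0)).astype(int),np.ceil(p.max(0)).astype(int)
def poly(n,P,lo,sh):
    q=((proj(n,P)-lo+.5)*S-.5);m=np.zeros(sh,np.uint8)
    cv2.fillConvexPoly(m,np.round(cv2.convexHull(q.astype(np.float32))*16).astype(np.int32),1,shift=4);return m
def crop(n,img,C):
    lo,hi=box(n,C);return lo,cv2.resize(img[lo[1]:hi[1],lo[0]:hi[0]],None,fx=S,fy=S,interpolation=cv2.INTER_CUBIC)
def fit(n,f,mask,x0,lo,valid=None):
    v=np.ones_like(mask) if valid is None else valid
    g=lambda x:int(((poly(n,f(*x),lo,mask.shape)!=mask)*v).sum())
    s=np.vstack([x0]+[np.array(x0)+.008*e for e in np.eye(len(x0))])
    r=minimize(g,x0,method='Nelder-Mead',options=dict(initial_simplex=s,xatol=5e-5,fatol=1,maxiter=150))
    return r.x,r.fun/mask.sum()
E
cat >m.py <<'E'
from h import *
import sys
C=(.478,-.081)
out=[]
for n in("top","scene"):
    img=cams.read_camera(n);lo,im=crop(n,img,C)
    hsv=cv2.cvtColor(im,cv2.COLOR_BGR2HSV).astype(int)
    if n=="top" or 1:
        wood=((hsv[...,1]>70)&(hsv[...,2]>100)).astype(np.uint8)
        tr=cv2.morphologyEx((hsv[...,1]>70).astype(np.uint8),cv2.MORPH_CLOSE,np.ones((121,121)))
        t,e=fit(n,lambda x,y,r:circ(x,y,.024,r),tr,[*C,.128],lo);print(n,"tray",t.round(4),round(e,3))
    near=poly(n,np.vstack([circ(*t[:2],.06,.06),circ(*t[:2],.13,.05)]),lo,wood.shape)
    sh=((hsv[...,1]<75)&(near>0)).astype(np.uint8)
    k,l,st,_=cv2.connectedComponentsWithStats(sh);sh=(l==1+st[1:,4].argmax()).astype(np.uint8)
    s,e=fit(n,shaker,sh,t[:2],lo);print(n,"shaker",s.round(4),round(e,3))
    br=((hsv[...,1]>90)&(hsv[...,2]<100)&(near>0)).astype(np.uint8)
    sp=cv2.dilate(poly(n,shaker(*s),lo,sh.shape)|sh,np.ones((9,9)))
    k,l,st,_=cv2.connectedComponentsWithStats(br*(1-sp));br=(l==1+st[1:,4].argmax()).astype(np.uint8)
    d,e=fit(n,disc,br,t[:2],lo,1-sp);print(n,"disc",d.round(4),round(e,3),"offset mm",((s-d)*1e3).round(1),"vs tray",((s-t[:2])*1e3).round(1))
    for P,c in((shaker(*s),(0,0,255)),(disc(*d),(0,255,0)),(circ(*t[:2],.024,t[2]),(255,0,0))):
        m=poly(n,P,lo,sh.shape);cs,_=cv2.findContours(m,0,1);cv2.drawContours(im,cs,-1,c,1)
    out.append(cv2.resize(im,(400,int(400*im.shape[0]/im.shape[1])),interpolation=cv2.INTER_AREA))
h=max(i.shape[0] for i in out)
cv2.imwrite(sys.argv[1],np.hstack([cv2.copyMakeBorder(i,0,h-i.shape[0],0,0,0) for i in out]))
E
python3 m.py pics/f1.png
```

```text
top tray [ 0.5232 -0.0713  0.1259] 0.069
top shaker [ 0.5259 -0.0518] 0.033
top disc [ 0.523  -0.0688] 0.112 offset mm [ 2.9 17. ] vs tray [ 2.8 19.4]
scene tray [ 0.5515 -0.0756  0.1464] 0.073
scene shaker [ 0.5265 -0.0524] 0.117
scene disc [ 0.5284 -0.078 ] 0.323 offset mm [-1.9 25.7] vs tray [-24.9  23.2]
```

View pics/f1.png

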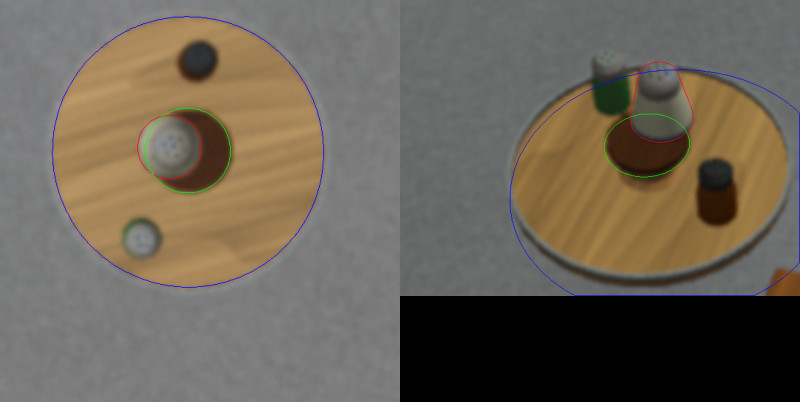

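```bash
sed -i 's/,.05,.18))/,.05,.15))/' h.py
python3 - <<'E'
s=open('m.py').read()
s=s.replace("C=(.478,-.081)","C=(.524,-.072)")
s=s.replace("tr=cv2.m","a=poly(n,np.vstack([circ(*C,.024,.14),circ(*C,.06,.12)]),lo,wood.shape)\n        tr=a*cv2.m")
s=s.replace("k,l,st,_=cv2.connectedComponentsWithStats(br*(1-sp));br=(l==1+st[1:,4].argmax()).astype(np.uint8)","br=br*(1-sp)")
s=s.replace("[*C,.128],lo)","[*C,.126],lo)").replace("circ(*t[:2],.06,.06),circ(*t[:2],.13,.05)","circ(*C,.066,.045),circ(*C,.13,.05)" )
s=s.replace("hsv[...,2]<100)&(near>0)","hsv[...,2]<100)&(poly(n,circ(*C,.064,.045),lo,wood.shape)>0)")
open('m.py','w').write(s)
E
python3 m.py pics/f2.png; python3 - <<'E'
import cv2,numpy as np
from h import *
for n in("top","scene"):
    i=cv2.imread(f"pics/{n}0.png");hs=cv2.cvtColor(i,cv2.COLOR_BGR2HSV)
    p=proj(n,[[.523,-.07,.07]])[0].round().astype(int)
    print(n,p);print([tuple(map(int,v[1:])) for v in hs[p[1],p[0]-24:p[0]+20]])
E
```

```text
top tray [ 0.5192 -0.0683  0.1339] 0.098
top shaker [ 0.5257 -0.0518] 0.032
top disc [ 0.5227 -0.0688] 0.11 offset mm [ 2.9 17. ] vs tray [ 6.5 16.5]
scene tray [ 0.5304 -0.0749  0.1337] 0.041
scene shaker [ 0.5264 -0.0523] 0.372
scene disc [ 0.5282 -0.0777] 0.098 offset mm [-1.8 25.4] vs tray [-3.9 22.6]
top [309 231]
[(119, 159), (119, 159), (119, 158), (118, 158), (119, 157), (118, 153), (102, 147), (65, 141), (44, 156), (41, 162), (41, 160), (37, 150), (24, 139), (7, 137), (5, 142), (5, 140), (7, 137), (10, 133), (9, 137), (8, 134), (12, 131), (16, 127), (22, 114), (26, 106), (26, 99), (31, 91), (36, 85), (44, 87), (57, 81), (101, 68), (151, 64), (161, 65), (165, 65), (170, 63), (161, 65), (162, 66), (165, 65), (162, 66), (150, 80), (132, 120), (121, 164), (119, 175), (119, 174), (119, 173)]
scene [241 223]
[(147, 137), (143, 139), (144, 142), (144, 147), (144, 152), (145, 151), (145, 146), (149, 135), (160, 99), (185, 69), (195, 64), (193, 62), (200, 60), (191, 60), (196, 60), (191, 60), (196, 60), (192, 61), (180, 58), (125, 49), (24, 42), (38, 54), (16, 63), (21, 73), (36, 79), (35, 81), (37, 82), (43, 83), (40, 82), (41, 81), (41, 81), (42, 79), (43, 78), (43, 77), (34, 74), (34, 74), (28, 74), (15, 69), (13, 61), (5, 50), (65, 51), (144, 85), (148, 126), (146, 140)]
```

View pics/f2.png

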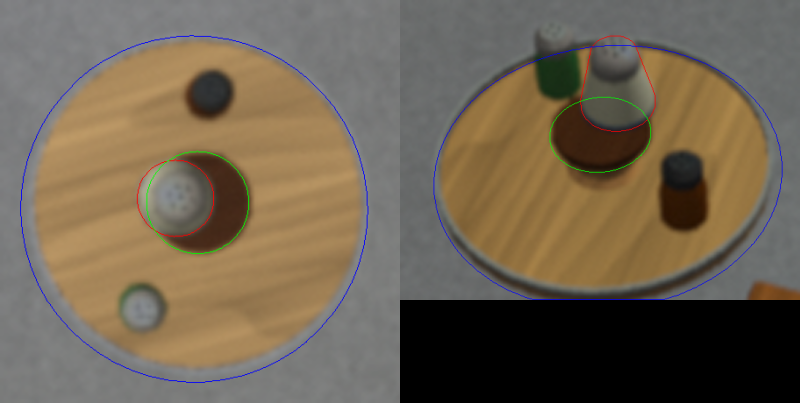

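```bash
python3 - <<'E'
from h import *
C=(.523,-.071)
for n in("top","scene"):
    lo,im=crop(n,cv2.imread(f"pics/{n}0.png"),C)
    sat=(cv2.cvtColor(im,cv2.COLOR_BGR2HSV)[...,1]>70).astype(np.uint8)
    a=poly(n,np.vstack([circ(*C,.024,.14),circ(*C,.06,.12)]),lo,sat.shape)
    tr=sat*a; tr=cv2.morphologyEx(tr,cv2.MORPH_OPEN,np.ones((7,7)))
    k,l,st,_=cv2.connectedComponentsWithStats(tr);tr=(l==1+st[1:,4].argmax()).astype(np.uint8)
    hull=cv2.convexHull(np.vstack([c for c in cv2.findContours(tr,0,1)[0]]));m=np.zeros_like(tr);cv2.fillConvexPoly(m,hull,1)
    t,e=fit(n,lambda x,y,r:circ(x,y,.024,r),m,[*C,.126],lo);print(n,"tray",t.round(4),e)
lo=np.array([205,185]);I=cv2.imread("pics/scene0.png")[185:255,205:290]
im=cv2.resize(I,None,fx=8,fy=8,interpolation=2)
import h
def dr(P,c):
    q=(proj("scene",P)-lo+.5)*8-.5
    cv2.polylines(im,[np.round(cv2.convexHull(q.astype(np.float32))).astype(int)],True,c,1)
dr(disc(.5227,-.0688),(0,255,0));dr(disc(.5282,-.0777),(255,255,0));dr(shaker(.526,-.052),(0,0,255))
cv2.imwrite("pics/f3.png",im)
E
```

```text
top tray [ 0.5228 -0.0713  0.126 ] 0.0018342061097405516
scene tray [ 0.5213 -0.0684  0.1259] 0.009760095995403038
```

View pics/f3.png

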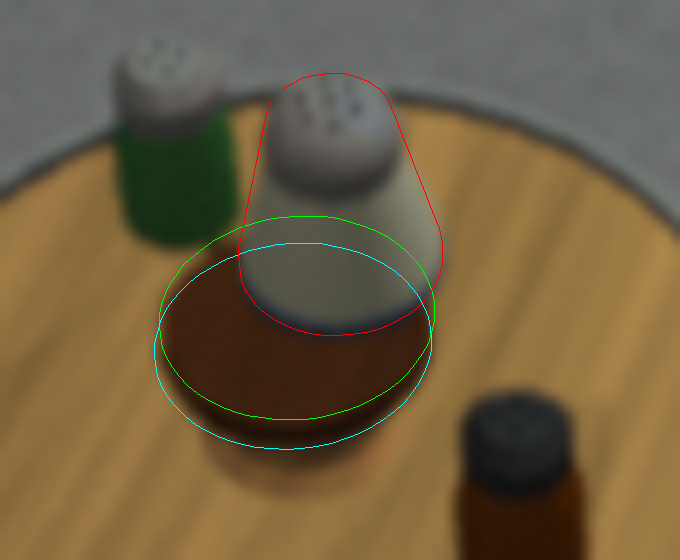

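Emit:
{"api": "arm_command", "payload": {
  "series": "0 0 0 -0.0873 255;0 0 0 -0.0873 255;-6.4 -25.4 0 0 255;-6.4 -25.4 0 0 255;-6.4 -25.4 0 0 255;-6.4 -25.4 0 0 255;-6.4 -25.4 0 0 255;-6.4 -25.4 0 0 255;-6.4 -25.4 0 0 255;-6.4 -25.4 0 0 255;-20.1 -18.5 0 0 255;-20.1 -18.5 0 0 255;-20.1 -18.5 0 0 255;-20.1 -18.5 0 0 255;-20.1 -18.5 0 0 255;-20.1 -18.5 0 0 255;-20.1 -18.5 0 0 255;-20.1 -18.5 0 0 255;-20.1 -18.5 0 0 255;-20.1 -18.5 0 0 255",
  "squeeze": 5
}}

```text
time_s: 1.97
tool_pos: [0.405, 0.1812, 0.2228]
tool_rot: [180.0, 0.0, 169.7]
force: [0.0, 1.3, -0.2]
grip_width: 0.0005
grasp_force: 0.0
```

Emit:
{"api": "arm_command", "payload": {
  "series": "-20.1 -18.5 0 0 255;-20.1 -18.5 0 0 255;-20.1 -18.5 0 0 255;-20.1 -18.5 0 0 255;-20.1 -18.5 0 0 255;-20.1 -18.5 0 0 255;-20.1 -18.5 0 0 255;-20.1 -18.5 0 0 255;0 0 0 0 255;0 0 0 0 255;0 0 0 0 255"
}}

```text
time_s: 2.88
tool_pos: [0.5357, 0.0086, 0.2224]
tool_rot: [180.0, -0.0, 169.7]
force: [-0.3, -0.2, -0.4]
grip_width: 0.0007
grasp_force: 0.0
```

Emit:
{"api": "arm_command", "payload": {
  "series": "0 0 25 0 255;0 0 25 0 255;0 0 25 0 255;0 0 25 0 255;0 0 25 0 255;0 0 25 0 255;0 0 0 0 255;0 0 0 0 255"
}}

```text
time_s: 3.55
tool_pos: [0.5347, 0.0092, 0.0719]
tool_rot: [-180.0, -0.2, 169.8]
force: [0.9, -1.1, 0.0]
grip_width: 0.0005
grasp_force: 0.0
```

```bash
python3 - <<'E'
from h import *
print(telemetry.get_obs()['tool_pos'],telemetry.get_obs()['force'])
T=cams.read_camera("top");Sc=cams.read_camera("scene");cv2.imwrite("pics/top1.png",T);cv2.imwrite("pics/scene1.png",Sc)
cv2.imwrite("pics/v1.png",np.hstack([cv2.resize(Sc[165:265,190:290],(400,400),interpolation=2),cv2.resize(T[185:285,255:355],(400,400),interpolation=2)]))
E
```

```text
[0.53466808 0.00923831 0.07191923] [ 0.90131822 -1.10535844  0.00117488]
```

View pics/v1.png

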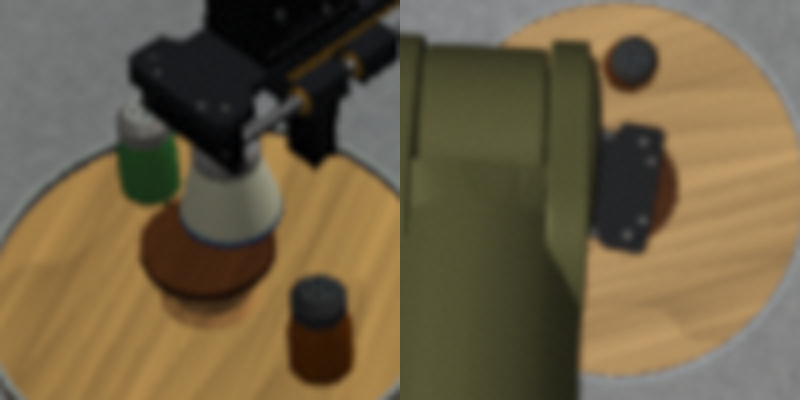

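Emit:
{"api": "arm_command", "payload": {
  "series": "0 -3 0 0 255;0 -3 0 0 255;0 -3 0 0 255;0 -2 0 0 255;0 -1 0 0 255;0 -1 0 0 255;0 -1 0 0 255;0 -1 0 0 255;0 -1 0 0 255;0 -1 0 0 255;0 -1 0 0 255;0 -1 0 0 255;0 -1 0 0 255;0 -1 0 0 255;0 -1 0 0 255;0 -1 0 0 255;0 -1 0 0 255;0 -1 0 0 255;0 0 0 0 255;0 0 0 0 255"
}}

```text
time_s: 5.32
tool_pos: [0.5316, -0.0166, 0.0726]
tool_rot: [180.0, 0.0, 169.7]
force: [0.4, 0.5, -0.8]
grip_width: 0.0003
grasp_force: 0.0
```

```bash
cat >s.py <<'E'
from h import *
import sys
# shaker by scene view: belly lower outline/cap, low-saturation mask over tray, restricted to rows below gripper
D=(.5228,-.070)
n="scene";I=cams.read_camera(n);cv2.imwrite(sys.argv[1],I);lo,im=crop(n,I,D)
hs=cv2.cvtColor(im,cv2.COLOR_BGR2HSV).astype(int)
g=float(sys.argv[2]),float(sys.argv[3])
low=poly(n,np.vstack([circ(*g,.074,.036),circ(*g,.09,.034)]),lo,hs.shape[:2])
m=((hs[...,1]<90)&(hs[...,2]>50)).astype(np.uint8)
# only belly part counts
s,e=fit(n,shaker,m,g,lo,low);print("shaker",s.round(4),"off mm",((s-D)*1e3).round(1),telemetry.get_obs()['tool_pos'].round(4),telemetry.get_obs()['force'].round(2))
E
python3 s.py pics/scene2.png .5245 -.06
```

```text
shaker [ 0.5259 -0.0505] off mm [ 3.1 19.5] [ 0.5316 -0.0166  0.0726] [ 0.23  0.61 -0.24]
```

```bash
python3 - <<'E'
from h import *
o=[]
lo=np.array([190,165])
for k,i in enumerate((1,2)):
    im=cv2.resize(cv2.imread(f"pics/scene{i}.png")[165:265,190:290],(400,400),interpolation=2)
    q=(proj("scene",shaker(.526,-.052))-lo+.5)*4
    cv2.polylines(im,[cv2.convexHull(q.astype(np.float32)).round().astype(int)],True,(0,0,255),1);o.append(im)
cv2.imwrite("pics/v2.png",np.hstack(o))
E
```

```text
(no output)
```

View pics/v2.png

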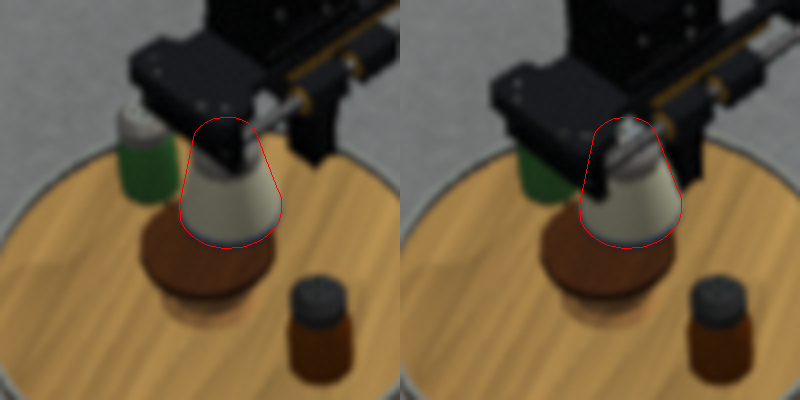

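Emit:
{"api": "arm_command", "payload": {
  "series": "0 -1 0 0 255;0 -1 0 0 255;0 -1 0 0 255;0 -1 0 0 255;0 -1 0 0 255;0 -1 0 0 255;0 -1 0 0 255;0 -1 0 0 255;0 0 0 0 255;0 0 0 0 255"
}}

```text
time_s: 6.2
tool_pos: [0.5301, -0.0248, 0.0725]
tool_rot: [-180.0, 0.0, 169.7]
force: [0.5, 1.3, 0.1]
grip_width: 0.0007
grasp_force: 0.1
```

```bash
python3 s.py pics/scene3.png .5245 -.058
```

```text
shaker [ 0.5243 -0.0586] off mm [ 1.5 11.4] [ 0.5301 -0.0248  0.0725] [-0.26 -0.14  0.89]
```

Emit:
{"api": "arm_command", "payload": {
  "series": "0 -1 0 0 255;0 -1 0 0 255;0 -1 0 0 255;0 -1 0 0 255;0 -1 0 0 255;0 -1 0 0 255;0 -1 0 0 255;0 -1 0 0 255;0 -0.5 0 0 255;0 0 0 0 255;0 0 0 0 255"
}}

```text
time_s: 7.17
tool_pos: [0.5286, -0.0331, 0.0725]
tool_rot: [-180.0, 0.0, 169.7]
force: [-0.3, 0.2, -0.3]
grip_width: 0.0008
grasp_force: 0.2
```

```bash
python3 s.py pics/scene4.png .523 -.067
```

```text
shaker [ 0.5232 -0.067 ] off mm [0.4 3. ] [ 0.5286 -0.033   0.0725] [-0.12  0.62 -0.61]
```

Emit:
{"api": "arm_command", "payload": {
  "series": "0 1 0 0 255;0 2 0 0 255;0 5 0 0 255;0 10 0 0 255;0 20 0 0 255;0 30 0 0 255;0 40 0 0 255;0 40 0 0 255;0 40 0 0 255;0 0 0 0 255;0 0 0 0 255"
}}

```text
time_s: 8.13
tool_pos: [0.5618, 0.157, 0.0722]
tool_rot: [180.0, -0.0, 170.1]
force: [0.7, -1.2, 0.9]
grip_width: 0.0002
grasp_force: 0.0
```

```bash
python3 s.py pics/scene5.png .523 -.067; python3 - <<'E'
from h import *
T=cams.read_camera("top");cv2.imwrite("pics/top5.png",T)
Sc=cv2.imread("pics/scene5.png")
cv2.imwrite("pics/v5.png",np.hstack([cv2.resize(Sc[165:265,190:290],(400,400),interpolation=2),cv2.resize(T[195:265,275:345],(400,400),interpolation=2)]))
E
```

```text
shaker [ 0.5218 -0.0672] off mm [-1.   2.8] [0.5619 0.1539 0.0722] [-0.69 -1.59  0.06]
```

View pics/v5.png

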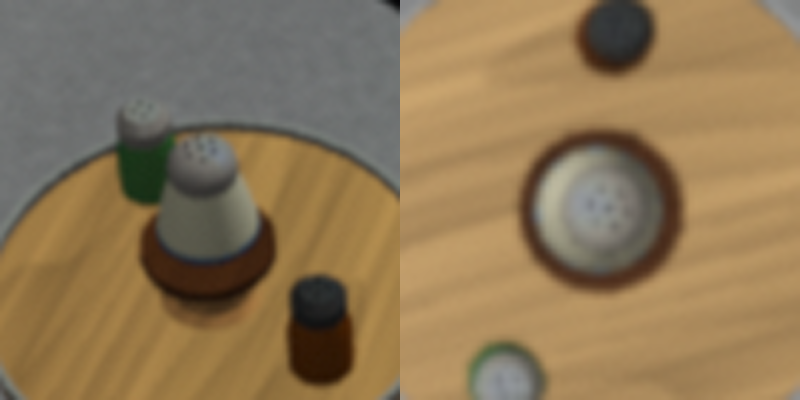

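```bash
cat >c.py <<'E'
from h import *
import sys
I=cams.read_camera("top") if len(sys.argv)<2 else cv2.imread(sys.argv[1])
lo,im=crop("top",I,(.5228,-.07));hs=cv2.cvtColor(im,cv2.COLOR_BGR2HSV).astype(int)
near=poly("top",circ(.5228,-.07,.064,.05),lo,hs.shape[:2])
nw=(((hs[...,2]<115)|(hs[...,1]<80))*near).astype(np.uint8)
k,l,st,_=cv2.connectedComponentsWithStats(nw);nw=(l==1+st[1:,4].argmax()).astype(np.uint8)
nw=cv2.morphologyEx(nw,cv2.MORPH_CLOSE,np.ones((31,31)))
d,e=fit("top",lambda x,y,r:disc(x,y,r),nw,[.5228,-.07,.038],lo)
for th in(70,90,110):
    s,e2=fit("top",shaker,((hs[...,1]<th)&(hs[...,2]>60)&(near>0)&(poly("top",shaker(*d[:2]),lo,nw.shape)|1>0)).astype(np.uint8),d[:2],lo)
    print(th,"disc",d.round(4),round(e,3),"sh",s.round(4),round(e2,3),"off",((s-d[:2])*1e3).round(2))
E
python3 c.py pics/top5.png
```

```text
70 disc [ 0.5228 -0.0711  0.0364] 0.01 sh [ 0.5228 -0.0685] 0.031 off [-0.02  2.6 ]
90 disc [ 0.5228 -0.0711  0.0364] 0.01 sh [ 0.5228 -0.0683] 0.066 off [-0.01  2.74]
110 disc [ 0.5228 -0.0711  0.0364] 0.01 sh [ 0.5219 -0.0681] 0.111 off [-0.88  2.98]
```

Emit:
{"api": "arm_command", "payload": {
  "series": "0 -40 0 0 255;0 -40 0 0 255;0 -40 0 0 255;0 -30 0 0 255;0 -16 0 0 255;0 -10 0 0 255;0 -6 0 0 255;0 -2 0 0 255;0 0 0 0 255;0 -1 0 0 255;0 -1 0 0 255;0 -1 0 0 255;0 -1 0 0 255;0 -1 0 0 255;0 -1 0 0 255;0 -0.7 0 0 255;0 0 0 0 255;0 0 0 0 255"
}}

```text
time_s: 9.73
tool_pos: [0.5282, -0.0354, 0.0726]
tool_rot: [180.0, 0.0, 169.7]
force: [0.4, 1.4, 0.6]
grip_width: 0.0003
grasp_force: 0.3
```

Emit:
{"api": "arm_command", "payload": {
  "series": "0 1 0 0 255;0 2 0 0 255;0 5 0 0 255;0 10 0 0 255;0 20 0 0 255;0 30 0 0 255;0 30 0 0 255;0 30 0 0 255;0 30 0 0 255;0 15 0 0 255;0 0 0 0 255;0 0 0 0 255;0 0 0 0 255"
}}

```text
time_s: 10.82
tool_pos: [0.559, 0.1329, 0.0724]
tool_rot: [-179.9, -0.0, 169.6]
force: [0.3, -0.6, 0.2]
grip_width: 0.0003
grasp_force: 0.0
```

```bash
python3 c.py; python3 s.py pics/scene6.png .523 -.07
```

```text
70 disc [ 0.5228 -0.0711  0.0364] 0.01 sh [ 0.5221 -0.0703] 0.034 off [-0.69  0.74]
90 disc [ 0.5228 -0.0711  0.0364] 0.01 sh [ 0.5219 -0.0709] 0.059 off [-0.88  0.2 ]
110 disc [ 0.5228 -0.0711  0.0364] 0.01 sh [ 0.5217 -0.0713] 0.105 off [-1.15 -0.22]
shaker [ 0.522  -0.0697] off mm [-0.8  0.3] [0.5591 0.1325 0.0726] [ 0.51 -0.13 -0.86]
```

Centred within about 1 mm in both views, with the hand clear; handing in.

```bash
python3 -c "
from cell import env;print(env.sign_off())"
```

```text
the job is handed in; nothing more can be done
None
```

The job is handed in with the sugar shaker standing about 1 mm from the stand's centre by both cameras and the hand withdrawn; it took about 11 s, nothing else was seen to be touched, and no verdict came back.

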